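# Turn the ink carousel to the red pot

## Robot

A 6-joint arm with a two-finger parallel gripper is mounted at the origin on the work surface. World frame = base frame: x ahead of the robot, y to its left, z up, the work surface at z = 0. Lengths are in m, angles in rad, forces in N, time in s.
With the tool pointing down it reaches from about 0.225 to 0.875 m from the base axis. Payload 3.4 kg.
Tool frame: the origin (TCP) lies on the centre line of the jaws, within the pads' length; the fingertips stand 17 mm ahead of it and the grasp point (between the pads) lies 2 mm behind it (nose_length is the distance from the TCP to the fingertips, in m); z points along the fingers, y is the line along which they close (so a half turn about z gives the same grasp; the last joint's range is limited). The gripper opens to 85 mm and grips with 20 to 120 N. Pads are 22 mm wide; open, the fingers measure 114 mm over their backs; the gripper's body (76 mm by 85 mm) begins 54 mm behind the grasp point. The pads swing forward as they close: fully open they stand 13 mm farther back than shut.
Start: joints at [1.211, 0.276, 1.505, -0, 1.361, -0.121], TCP at [0.136, 0.559, 0.248] pointing down, gripper open.
Joint ranges: [-2.89, 2.89], [-0.75, 2.08], [0.22, 2.7], [-1.18, 4.32], [0.11, 2.71], [-2.7, 2.7]. Speed limits (rad/s): [2.57, 2.57, 3.14, 3.14, 3.14, 3.14].

## Interface

Orientations are given as a unit quaternion [w, x, y, z].
In Python, from rig import get_state, get_image, sign_off, find_in, place_of, nose_length gives the robot as it stands.
- The arm moves only by the tool apply_moves, never from a script. Its argument "deltas" is one flat list of numbers, 5 for each row, row after row: the finger opening in mm, from 0 to 85.4, then the shift along the tool's x, y, z in mm, then the turn about the tool's z in degrees. A call has 1 to 12 rows; each row is the pose to reach, as a shift and turn from the pose commanded when the call began, along the tool's axes at that moment; what a row does not reach only later rows make up. A row lasts 1/12 s, in which the tool goes at most 41.7 mm and 7.16 degrees, less where a joint would pass 70% of its speed; a pose out of reach is approached as far as the arm can. A call with a gripper value outside its range is refused whole. The fingers move at their own pace and stop on an object; "squeeze" is the grip in N (left out, the last holds). Time passes only in rows, so rows that repeat a pose let the fingers close. It gives the time, the measured TCP pose, the force, the opening and the grip force at its end, in the units of the state.
- get_state(): the state, without advancing time (a new reading comes with each control period).
- get_image(name): name is "scene" or "top" or "wrist"; returns a dict with "frame" (384x512x3 uint8, red, green, blue), "K" (3x3 intrinsics, pixels), "position" and "orientation" of the camera in the world. Camera axes: x right, y down, z forward; pixel columns grow to the right and rows downward; lengths in m; the calibration is good to about 2 mm. A picture is of the moment at which its call begins. There is no depth.
- sign_off(): hands the job in; it is judged then, once.
Trained networks look in a picture, given as the dict that the camera call returned (one of the last four; its "shot" number tells which), for a name from the list of things; names that differ only in an ending like _2 or _b are one class to them, and where a whole thing is asked for, a point or a joint stands for the part that bears it (a point fixed in the world has none). Each returns a list of dicts, best first, with "score" (0 to 1); they miss things now and then, are a little off and sometimes report something else, mostly with a low value. They report only what shows in the picture. A call takes as long as a camera call. They do not tell look-alikes from the thing itself.
- find_in(query, picture): "point" ([column, row] in pixels, amid what is visible of it).
- place_of(query, picture): "point" ([column, row] in pixels: a listed point, or the origin of a listed thing).
The state is a dict: "clock": time; "qpos": joint angles; "qd": joint speeds; "effort": joint torques, N m; "position": TCP position; "ee_rot": TCP orientation; "contact_force": force on the tool from outside, world axes, zero at the start; "moment": the same for the moment, N m; "width": finger opening in m; "gripper_force": force on a finger pad.
Only numpy, scipy, OpenCV 4.12 (cv2) and the standard library are available. Lean on these libraries where they do the work, as an engineer would, in place of code of your own. Each camera call takes 0.05 s, during which the arm holds its last target. There are 200 camera calls.

## Task

Bring the red ink round for the next print: with a fingertip, gently push the white paddles at the ends of the ink carousel's arms to turn it until the pot with the red lid stands squarely in line with the yellow arrow on the table, then take the hand away. Do not touch or lift the pots, which must stay standing in their collars, and leave the tape, carton and squeegee where they are.

Things in the scene. Friction and masses are not known exactly. Their poses are not given: they have to be found in the camera images.
- foot: fixed foot of the ink carousel: flat dark steel disc (140 mm across, 6 mm thick) on the table, with a tongue 30 mm wide, 96 mm at its end, reaching 233 mm out; on its end a yellow triangle, the arrow, 170 to 226 mm out, beyond the arms, its tip pointing in at the axis. Origin: centre of the underside, on the vertical axis the carousel turns about. x axis: outwards along the tongue; z up.
- mark (a point): where the centre of a pot is when it stands exactly in line with the arrow: over the tongue's middle line, 75 mm out from the carousel's axis, 85 mm above the table. It does not turn with the carousel.
- carousel (a joint): angle (rad) the carousel has turned since the start, growing anticlockwise seen from above. It turns both ways without stops, with light friction (about 0.07 N m, 0.5 N at a paddle), and stays where a slow push leaves it.
- paddle0 (a point): white upright paddle on the end of one of the carousel's four arms (90 degrees apart): 42 mm along the arm (113 to 155 mm from the axis), 10 mm thick, 45 to 107 mm above the table, flat sides facing along the turning circle. This point: its middle in plan, 134 mm from the axis, 85 mm above the table. Between neighbouring paddles it is open down to the foot plate.
- paddle1 (a point): another paddle, the same as paddle0; point likewise.
- paddle2 (a point): another paddle, the same as paddle0; point likewise.
- paddle3 (a point): another paddle, the same as paddle0; point likewise.
- red_pot (a point): ink pot with the red lid: closed jar 52 mm in diameter, 60 mm tall, paper label, loose, 0.11 to 0.23 kg, upright in a shallow black collar (2 mm play) on any one of the four arms, in line with that arm's paddle, 75 mm from the axis; it rides with the carousel. This point: its centre, 85 mm above the table; its top is at 115 mm.
- blue_pot (a point): ink pot with the blue lid: closed jar 52 mm in diameter, 60 mm tall, paper label, loose, 0.11 to 0.23 kg, upright in a shallow black collar (2 mm play) on any one of the four arms, in line with that arm's paddle, 75 mm from the axis; it rides with the carousel. This point: its centre, 85 mm above the table; its top is at 115 mm.
- green_pot (a point): ink pot with the green lid: closed jar 52 mm in diameter, 60 mm tall, paper label, loose, 0.11 to 0.23 kg, upright in a shallow black collar (2 mm play) on any one of the four arms, in line with that arm's paddle, 75 mm from the axis; it rides with the carousel. This point: its centre, 85 mm above the table; its top is at 115 mm.
- yellow_pot (a point): ink pot with the yellow lid: closed jar 52 mm in diameter, 60 mm tall, paper label, loose, 0.11 to 0.23 kg, upright in a shallow black collar (2 mm play) on any one of the four arms, in line with that arm's paddle, 75 mm from the axis; it rides with the carousel. This point: its centre, 85 mm above the table; its top is at 115 mm.
- tape_mid (a point): centre (24 mm up) of a loose brown roll core of tape lying flat, 96 mm across, 48 mm high. A bystander.
- carton_mid (a point): centre (half-way up) of a loose small cardboard carton, 95 x 70 x 65 mm. A bystander.
- squeegee_mid (a point): centre (11 mm up) of the wooden handle of a loose printing squeegee lying flat, handle 35 x 150 x 22 mm with a black rubber blade along one side. A bystander.
Things that resemble listed ones, but are neither listed nor needed, are in the scene too. Leave any orange look-alike of the part that bears red_pot alone. What is shaped like the part that bears yellow_pot but orange is not meant.

How it is judged:
At the end, for the whole second after the job is handed in: Red pot centre within 12 mm horizontally of the mark; carousel at rest (under 0.03 rad/s); all four pots upright (0.1 rad) in their collars, centres 80 to 90 mm high and 65 to 85 mm from the axis; tape, carton and squeegee moved less than 15 mm (horizontal distance between red_pot and mark below 0.012 m and velocity of joint carousel between -0.03 and 0.03 rad/s and angle between each of red_pot, blue_pot, green_pot, yellow_pot's own z axis and vertical below 0.1 rad and height (world z) of red_pot between 0.08 and 0.09 m and horizontal distance between red_pot and foot between 0.065 and 0.085 m and height (world z) of blue_pot between 0.08 and 0.09 m and horizontal distance between blue_pot and foot between 0.065 and 0.085 m and height (world z) of green_pot between 0.08 and 0.09 m and horizontal distance between green_pot and foot between 0.065 and 0.085 m and height (world z) of yellow_pot between 0.08 and 0.09 m and horizontal distance between yellow_pot and foot between 0.065 and 0.085 m and distance of each of tape_mid, carton_mid, squeegee_mid from where it was at the start of the episode below 0.015 m); the robot touches nothing.
It fails at once if a pot is touched by the fingers or the arm (more than 1.5 N) (contact force between any of the fingers, the arm and pot_red above 1.5 N or contact force between any of the fingers, the arm and pot_blue above 1.5 N or contact force between any of the fingers, the arm and pot_green above 1.5 N or contact force between any of the fingers, the arm and pot_yellow above 1.5 N).
It fails at once if a pot is lifted out of its collar or tipped (height (world z) of any of red_pot, blue_pot, green_pot, yellow_pot above 0.095 m or angle between any of red_pot, blue_pot, green_pot, yellow_pot's own z axis and vertical above 0.35 rad).
It fails at once if the carousel is spun faster than 2.5 rad/s (velocity of joint carousel above 2.5 rad/s or velocity of joint carousel below -2.5 rad/s).
It fails at once if the tape, carton or squeegee is moved more than 15 mm (distance of any of tape_mid, carton_mid, squeegee_mid from where it was at the start of the episode above 0.015 m).
It also fails if it takes over 64 s, if anything falls off the work surface, if the arm or the gripper's body presses on something with over 40 N, if the wrist force passes 120 N, or if a joint passes its speed limit or range.

## Working session

There is one attempt and no reset: what is moved stays moved. The work goes in short steps, Python scripts to look and compute and a tool call to move; the robot and the scene stay as the last step left them, time stands still between calls to the robot, and variables do not carry over. Pictures are saved under pics/ and viewed, at most 10 in all, crops included, and the job is handed in when it is done.

Besides the shell and the picture viewer there is one more tool, called after ">>>" as name(argument=value, ...) on one line, values as JSON. apply_moves: Moves the arm, as the interface text tells. Its arguments: {"type":"object","properties":{"deltas":{"type":"array"},"squeeze":{"type":"number"}},"required":["deltas"]}

```bash
mkdir -p pics; cat > h.py <<'E'
import numpy as np, cv2
from scipy.spatial.transform import Rotation as R
from rig import *
def rot(q): return R.from_quat([q[1],q[2],q[3],q[0]]).as_matrix()
def ray(p,im):
    d=rot(im["orientation"])@np.linalg.inv(im["K"])@np.array([p[0],p[1],1.]); return np.array(im["position"]),d
def atz(p,im,z):
    o,d=ray(p,im); return o+d*(z-o[2])/d[2]
def proj(X,im):
    c=rot(im["orientation"]).T@(np.array(X)-im["position"]); u=im["K"]@c; return u[:2]/u[2]
E
python3 - <<'E'
from h import *
s=get_state(); print(s["position"],s["ee_rot"],s["width"],nose_length)
for n in ["top","scene"]:
    im=get_image(n); cv2.imwrite(f"pics/{n}0.png",im["frame"][:,:,::-1]); print(n,im["position"])
    for q,z in [("foot",0),("mark",.085),("red_pot",.085),("blue_pot",.085),("green_pot",.085),("yellow_pot",.085),("paddle0",.085),("tape_mid",.024),("carton_mid",.03),("squeegee_mid",.011)]:
        for r in place_of(q,im)[:5]: print(q,np.round(r["point"]),round(r["score"],2),np.round(atz(r["point"],im,z),3))
E
```

```text
[0.13583029 0.55819611 0.24741372] [-2.18987067e-04  1.19101234e-01  9.92881656e-01 -9.30529922e-04] 0.08515564988947234 0.017
top [0.34259857 0.02806595 1.00841468]
foot [298. 185.] 0.67 [ 0.561 -0.084  0.   ]
mark [304. 147.] 0.85 [ 0.626 -0.09   0.085]
red_pot [332. 159.] 0.78 [ 0.599 -0.15   0.085]
red_pot [376. 121.] 0.77 [ 0.686 -0.248  0.085]
blue_pot [275. 204.] 0.56 [ 0.502 -0.025  0.085]
green_pot [328. 206.] 0.58 [ 0.498 -0.136  0.085]
green_pot [278. 204.] 0.32 [ 0.501 -0.031  0.085]
yellow_pot [203. 115.] 0.86 [0.699 0.13  0.085]
yellow_pot [280. 158.] 0.55 [ 0.602 -0.037  0.085]
paddle0 [258. 136.] 0.91 [0.65  0.01  0.085]
paddle0 [257. 225.] 0.91 [0.458 0.013 0.085]
paddle0 [343. 230.] 0.77 [ 0.447 -0.167  0.085]
paddle0 [409. 257.] 0.25 [ 0.39  -0.301  0.085]
tape_mid [412. 259.] 0.65 [ 0.39  -0.328  0.024]
tape_mid [298. 189.] 0.28 [ 0.546 -0.081  0.024]
carton_mid [425. 179.] 0.82 [ 0.568 -0.368  0.03 ]
squeegee_mid [199. 184.] 0.89 [0.56  0.144 0.011]
scene [1.08135082 0.35292399 0.66950562]
foot [220. 195.] 0.85 [ 0.549 -0.088  0.   ]
mark [198. 188.] 0.6 [ 0.625 -0.089  0.085]
red_pot [188. 176.] 0.79 [ 0.602 -0.14   0.085]
red_pot [128. 196.] 0.55 [ 0.731 -0.214  0.085]
red_pot [220. 194.] 0.34 [ 0.614 -0.036  0.085]
blue_pot [247. 173.] 0.89 [ 0.518 -0.021  0.085]
green_pot [215. 154.] 0.85 [ 0.495 -0.135  0.085]
yellow_pot [224. 190.] 0.86 [ 0.599 -0.034  0.085]
yellow_pot [261. 274.] 0.66 [0.75  0.159 0.085]
yellow_pot [270. 164.] 0.29 [0.456 0.01  0.085]
paddle0 [164. 179.] 0.95 [ 0.642 -0.184  0.085]
paddle0 [222. 212.] 0.88 [0.657 0.002 0.085]
paddle0 [272. 168.] 0.68 [0.468 0.022 0.085]
paddle0 [212. 139.] 0.6 [ 0.446 -0.182  0.085]
tape_mid [188. 132.] 0.8 [ 0.386 -0.329  0.024]
carton_mid [136. 154.] 0.91 [ 0.562 -0.379  0.03 ]
squeegee_mid [299. 230.] 0.98 [0.555 0.149 0.011]
squeegee_mid [247. 167.] 0.34 [ 0.422 -0.082  0.011]
```

```bash
python3 - <<'E'
import cv2
a=cv2.imread("pics/top0.png")[60:300,170:460]
cv2.imwrite("pics/topc.png",cv2.resize(a,None,fx=2.5,fy=2.5,interpolation=2)[:600])
a=cv2.imread("pics/scene0.png"); cv2.imwrite("pics/scenec.png",cv2.resize(a[90:330,80:400],None,fx=2.5,fy=2.5,interpolation=2))
E
```

```text
(no output)
```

View pics/topc.png

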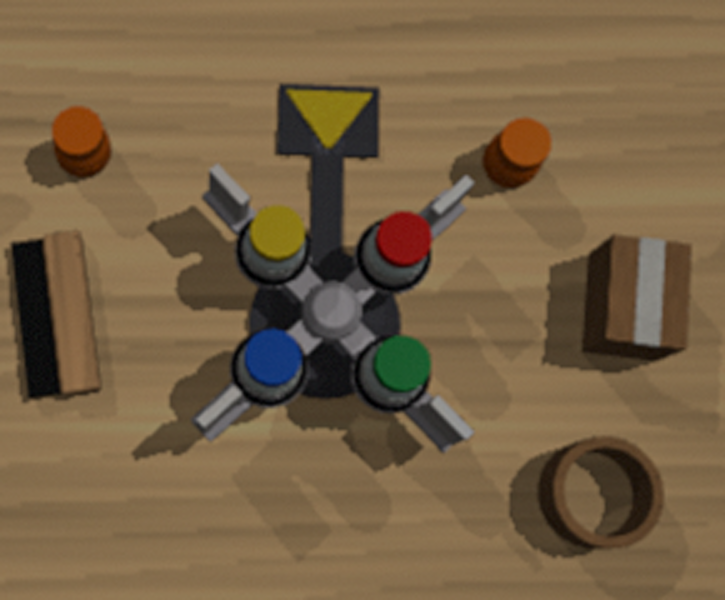

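View pics/scenec.png

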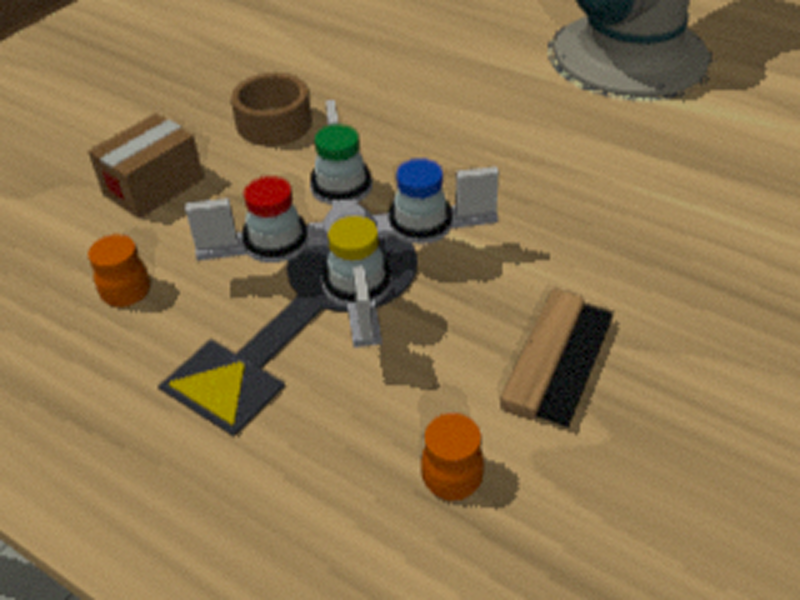

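The red lid on the carousel is at crop (403,240), top-image (331,156). The orange jars at (78,140) and (517,152) in the crop are decoys standing on the table. The yellow arrow is straight up at (330,120), so red needs about +45° (anticlockwise). I plan to push the paddle beyond the green pot from its robot side. First I'll refine the geometry with colour segmentation in both views.

```bash
cat > meas.py <<'E'
from h import *
H={"red":(0,4,179),"yellow":(22,32,0),"green":(55,80,0),"blue":(100,125,0)}
def blobs(im):
    hsv=cv2.cvtColor(im["frame"],cv2.COLOR_RGB2HSV); out={}
    for n,(a,b,c) in H.items():
        m=(hsv[...,0]>=a)&(hsv[...,0]<=b) 
        if n=="red": m|=hsv[...,0]>=174
        m&=(hsv[...,1]>170)&(hsv[...,2]>70)
        k,l,st,ce=cv2.connectedComponentsWithStats(m.astype(np.uint8))
        out[n]=[(ce[i],int(st[i,4])) for i in range(1,k) if st[i,4]>40]
    return out
def tri(p,ia,q,ib):
    o1,d1=ray(p,ia);o2,d2=ray(q,ib)
    t=np.linalg.lstsq(np.c_[d1,-d2],o2-o1,rcond=None)[0]; a=o1+t[0]*d1;b=o2+t[1]*d2
    return (a+b)/2,np.linalg.norm(a-b)
E
python3 - <<'E'
from meas import *
T=get_image("top");S=get_image("scene")
bt,bs=blobs(T),blobs(S)
for n in H:
    print(n,[(np.round(c),a,np.round(atz(c,T,.006 if n=="yellow" and a>=0 and c[1]<120 else .112),4)) for c,a in bt[n]],[(np.round(c),a) for c,a in bs[n]])
# paddles
pt=[r["point"] for r in place_of("paddle0",T)];ps=[r["point"] for r in place_of("paddle0",S)]
for p in pt:
    for q in ps:
        X,e=tri(p,T,q,S)
        if e<.012: print("pad",np.round(X,3),round(e,4))
E
```

```text
red [(array([331., 155.]), 363, array([ 0.6012, -0.1427,  0.112 ]))] [(array([187., 168.]), 228)]
yellow [(array([301., 104.]), 433, array([ 0.7577, -0.0952,  0.006 ])), (array([280., 153.]), 367, array([ 0.6063, -0.0365,  0.112 ]))] [(array([171.,  64.]), 697), (array([221., 185.]), 276), (array([165., 245.]), 401)]
green [(array([330., 205.]), 337, array([ 0.4954, -0.1372,  0.112 ]))] [(array([214., 145.]), 134)]
blue [(array([279., 202.]), 389, array([ 0.5008, -0.0313,  0.112 ]))] [(array([72., 49.]), 1334), (array([247., 161.]), 213)]
pad [ 0.449 -0.174  0.083] 0.0021
pad [0.65  0.003 0.09 ] 0.0022
pad [0.458 0.014 0.078] 0.0035
pad [ 0.638 -0.186  0.08 ] 0.0019
```

```bash
cat >> h.py <<'E'
C=np.array([.5509,-.0869])
def fing(phi,gap,z,r=.138):
    a=np.radians(phi);u=np.array([np.cos(a),np.sin(a)]);t=np.array([-u[1],u[0]])
    return np.r_[C+r*u-(.016+gap)*t,z],phi+90+180   # tool -x along tangent
def delta(X,yaw):
    s=get_state();M=rot(s["ee_rot"]);d=M.T@(X-s["position"])*1000
    y0=np.degrees(np.arctan2(M[1,0],M[0,0])); return np.round(d).astype(int),np.round(-((yaw-y0+180)%360-180),1)
E
python3 -c "
from h import *
print(delta(*fing(-137.8,.03,.248)),fing(-137.8,.03,.248),fing(-137.8,.03,.087))"
```

```text
(array([-440, -618,    0]), np.float64(34.1)) (array([ 0.41776982, -0.14552043,  0.248     ]), 132.2) (array([ 0.41776982, -0.14552043,  0.087     ]), 132.2)
```

>>> apply_moves(deltas=[0,-20,-28,0,1.7,0,-40,-56,0,3.4,0,-60,-84,0,5.1,0,-82,-115,0,6.8,0,-104,-146,0,8.5,0,-126,-177,0,10.2,0,-148,-208,0,11.9,0,-170,-239,0,13.6,0,-192,-270,0,15.3,0,-214,-301,0,17,0,-236,-332,0,18.7,0,-252,-354,0,20], squeeze=30)

```text
clock: 2.3
position: [0.2975, 0.1526, 0.2487]
ee_rot: [0.001, 0.291, 0.957, -0.0]
contact_force: [0.2, 0.8, -0.4]
width: 0.0
gripper_force: 0.0
```

```bash
python3 -c "
from h import *
print(delta(*fing(-137.8,.03,.248)),get_state()['width'])"
```

```text
(array([-266, -181,    1]), np.float64(14.0)) 1.02372311860636e-05
```

>>> apply_moves(deltas=[0,-30,-21,0,2,0,-62,-42,0,4,0,-94,-64,0,6,0,-126,-86,0,8,0,-158,-108,0,10,0,-190,-130,0,12,0,-222,-151,0,14,0,-248,-169,0,14,0,-262,-178,0,14,0,-266,-181,0,14,0,-266,-181,0,14])

```text
clock: 3.22
position: [0.4181, -0.1433, 0.248]
ee_rot: [-0.001, 0.405, 0.914, 0.0]
contact_force: [-0.8, 0.2, 0.4]
width: -0.0
gripper_force: 0.0
```

```bash
python3 -c "
from h import *
print(delta(*fing(-137.8,.03,.087)),get_state()['width'])
im=get_image('wrist');cv2.imwrite('pics/w1.png',im['frame'][:,:,::-1])
im=get_image('top');cv2.imwrite('pics/t1.png',im['frame'][:,:,::-1])"
```

```text
(array([ -2,  -2, 161]), np.float64(0.0)) -4.789470965587494e-05
```

View pics/w1.png

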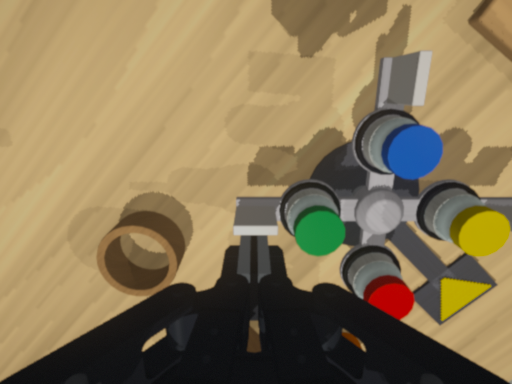

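The wrist view shows the green paddle at (257,215) and the closed fingers below it at (255,260). Before descending, I'll project the planned finger spot into the wrist view to check for parallax.

```bash
python3 -c "
from h import *
im=get_image('wrist');print(im['position'])
for z in (.231,.2,.15,.107,.07): print(z,proj([.418,-.1443,z],im))
print(proj(fing(-137.8,-.016,.107)[0],im),place_of('paddle0',im))
"
```

```text
[ 0.36430905 -0.08414819  0.37291543]
0.231 [251.66453926 255.71005581]
0.2 [251.91209756 229.92506769]
0.15 [252.18138096 201.87725284]
0.107 [252.33915096 185.44436572]
0.07 [252.44187386 174.74503187]
[251.21332278 233.22717954] [{'point': [257.2, 222.3], 'score': 0.86}, {'point': [408.9, 85.8], 'score': 0.84}]
```

>>> apply_moves(deltas=[0,-1,-1,30,0,0,-2,-2,65,0,0,-2,-2,100,0,0,-2,-2,130,0,0,-2,-2,152,0,0,-2,-2,161,0,0,-2,-2,161,0])

```text
clock: 4.0
position: [0.4164, -0.144, 0.0859]
ee_rot: [-0.002, 0.404, 0.915, 0.0]
contact_force: [1.0, 0.4, 0.4]
width: 0.0003
gripper_force: 0.0
```

```bash
python3 -c "
from h import *
im=get_image('wrist');cv2.imwrite('pics/w2.png',im['frame'][:,:,::-1])
print(get_state()['contact_force'])
# plan: approach then arc; angular speed 0.3rad/s ~1.5deg/row
print(delta(*fing(-137.8,.005,.087)))
for p in np.arange(-137.8,-91.9,2): print(round(p,1),*delta(*fing(p,0,.087)))
print(*delta(*fing(-92.2,0,.087)))
"
```

```text
[-0.00611784  0.70880582 -0.49920805]
(array([-26,   0,   0]), np.float64(0.2))
-137.8 [-31   0   0] 0.2
-135.8 [-35  -1   0] -1.8
-133.8 [-40  -1   0] -3.8
-131.8 [-45  -1   0] -5.8
-129.8 [-50  -1   0] -7.8
-127.8 [-55  -1   0] -9.8
-125.8 [-60  -1   0] -11.8
-123.8 [-64   0   0] -13.8
-121.8 [-69   0   0] -15.8
-119.8 [-74   1   0] -17.8
-117.8 [-79   2   0] -19.8
-115.8 [-83   3   0] -21.8
-113.8 [-88   5   0] -23.8
-111.8 [-93   6   0] -25.8
-109.8 [-97   8   0] -27.8
-107.8 [-102   10    0] -29.8
-105.8 [-106   12    0] -31.8
-103.8 [-111   14    0] -33.8
-101.8 [-115   16    0] -35.8
-99.8 [-119   19    0] -37.8
-97.8 [-123   21    0] -39.8
-95.8 [-127   24    0] -41.8
-93.8 [-131   27    0] -43.8
[-134   29    0] -45.4
```

View pics/w2.png

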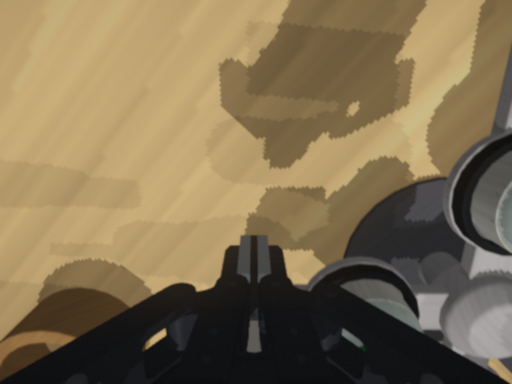

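The fingers (253,250) are down in the gap on the far side of the green paddle, clear of the green pot at (370,290). I'll push the first half and then check.

>>> apply_moves(deltas=[0,-10,0,0,0,0,-20,0,0,0,0,-26,0,0,0,0,-31,0,0,0,0,-37,-1,0,-3,0,-45,-1,0,-6,0,-52,-1,0,-9,0,-60,-1,0,-12,0,-67,0,0,-15,0,-74,1,0,-18,0,-79,2,0,-20,0,-79,2,0,-20])

```text
clock: 5.05
position: [0.4742, -0.2043, 0.0877]
ee_rot: [0.001, 0.239, 0.971, -0.0]
contact_force: [0.3, 0.1, -0.2]
width: -0.0002
gripper_force: 0.0
```

```bash
cat > ang.py <<'E'
from meas import *
T=get_image("top");b=blobs(T)
for n in H:
    for c,a in b[n]:
        if c[1]<120: continue
        X=atz(c,T,.112)[:2]-C; print(n,a,round(np.linalg.norm(X),4),round(np.degrees(np.arctan2(X[1],X[0])),1))
s=get_state();print(s["contact_force"],s["position"])
E
python3 ang.py; python3 -c "
from h import *
for p in [-117.8,-113,-109,-105,-101,-97,-95,-94,-93,-92.2,-91,-90]: print(p,*delta(*fing(p,0,.087)))"
```

```text
red 362 0.075 -25.3
yellow 375 0.0749 64.8
green 234 0.0697 -113.8
blue 380 0.0747 154.5
[-0.92231004 -0.99638202  0.0451491 ] [ 0.4734408  -0.20375444  0.08762223]
-117.8 [2 1 1] 0.0
-113 [-10   1   1] -4.8
-109 [-19   1   1] -8.8
-105 [-29   1   1] -12.8
-101 [-39   3   1] -16.8
-97 [-48   5   1] -20.8
-95 [-53   6   1] -22.8
-94 [-55   7   1] -23.8
-93 [-57   7   1] -24.8
-92.2 [-59   8   1] -25.6
-91 [-62   9   1] -26.8
-90 [-64  10   1] -27.8
```

>>> apply_moves(deltas=[0,-5,1,1,-2.5,0,-10,1,1,-5,0,-15,1,1,-7,0,-20,1,1,-9,0,-25,1,1,-11,0,-30,1,1,-13,0,-35,2,1,-15,0,-40,3,1,-17,0,-44,4,1,-19,0,-47,5,1,-20.5,0,-48,5,1,-21,0,-48,5,1,-21])

```text
clock: 6.1
position: [0.5176, -0.2208, 0.0864]
ee_rot: [0.0, 0.059, 0.998, 0.0]
contact_force: [-0.2, -0.3, 0.2]
width: 0.0
gripper_force: 0.0
```

```bash
python3 ang.py; python3 -c "
from h import *
for p in [-98,-97,-96,-95,-94,-93,-92.2,-91,-90]: print(p,*delta(*fing(p,0,.087)))"
```

```text
red 367 0.075 -6.6
yellow 383 0.0747 83.1
green 174 0.0699 -91.3
blue 359 0.0746 173.2
[-0.99320749  0.10567024 -1.04895103] [ 0.51740453 -0.22068992  0.08632675]
-98 [ 1 -1 -1] 1.3
-97 [-1 -1 -1] 0.3
-96 [-3 -1 -1] -0.7
-95 [-6 -2 -1] -1.7
-94 [-8 -2 -1] -2.7
-93 [-11  -2  -1] -3.7
-92.2 [-13  -2  -1] -4.5
-91 [-15  -2  -1] -5.7
-90 [-18  -2  -1] -6.7
```

>>> apply_moves(deltas=[0,-2,0,0,-1,0,-4,0,0,-2,0,-6,0,0,-3,0,-8,0,0,-4,0,-10,0,0,-4.4,0,-11,0,0,-4.4,0,-11,0,0,-4.4])

```text
clock: 6.73
position: [0.5289, -0.222, 0.0863]
ee_rot: [0.0, 0.02, 1.0, 0.0]
contact_force: [0.3, -0.1, -0.9]
width: 0.0003
gripper_force: 0.0
```

```bash
python3 ang.py
```

```text
red 363 0.0748 -2.2
yellow 382 0.0748 87.5
green 141 0.071 -84.6
blue 357 0.0746 178.2
[-6.72837160e-01  7.80557513e-04 -1.32872361e+00] [ 0.52870566 -0.22197444  0.08625082]
```

>>> apply_moves(deltas=[0,8,0,0,0,0,20,0,0,0,0,30,0,0,0,0,35,0,-15,0,0,38,0,-45,0,0,60,0,-80,0,0,85,0,-115,0,0,110,0,-150,0,0,140,0,-160,0,0,170,0,-160,0,0,180,0,-160,0,0,180,0,-160,0])

```text
clock: 7.78
position: [0.3454, -0.2137, 0.2463]
ee_rot: [-0.0, 0.021, 1.0, 0.0]
contact_force: [-0.0, -0.1, -0.0]
width: -0.0
gripper_force: 0.0
```

```bash
python3 ang.py; python3 - <<'E'
from meas import *
T=get_image("top"); a=T["frame"][60:300,170:460,::-1]
for q,z in [("tape_mid",.024),("carton_mid",.03),("squeegee_mid",.011)]: r=place_of(q,T)[0]; print(q,np.round(atz(r["point"],T,z),3))
S=get_image("scene"); b=blobs(S)["red"]; print(b)
cv2.imwrite("pics/t3.png",cv2.resize(a,None,fx=2.5,fy=2.5,interpolation=2)[:600])
E
```

```text
red 360 0.075 -2.2
yellow 386 0.0748 87.7
green 324 0.075 -92.2
blue 397 0.075 178.2
[ 0.41070796 -0.78850103  0.60735279] [ 0.34741217 -0.21442891  0.24624239]
tape_mid [ 0.393 -0.324  0.024]
carton_mid [ 0.566 -0.366  0.03 ]
squeegee_mid [0.56  0.136 0.011]
[(array([197.5858209 , 181.25746269]), 268)]
```

View pics/t3.png

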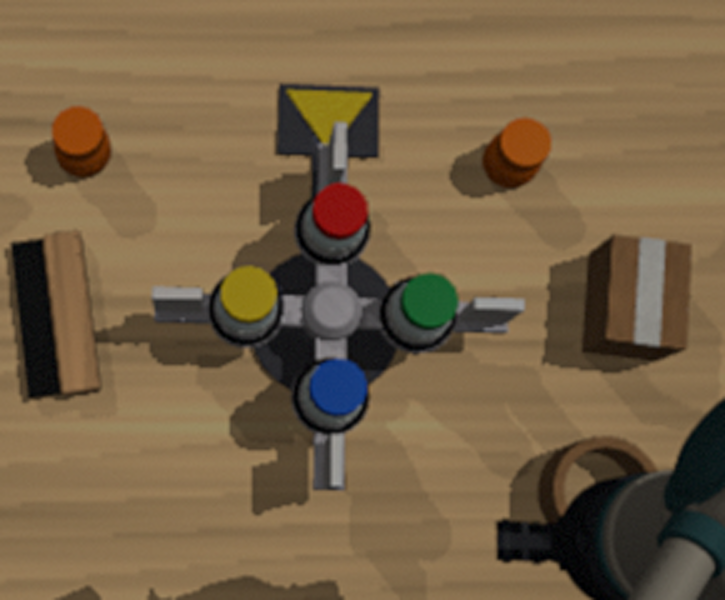

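The red pot at (338,215) now stands in line with the arrow at (330,115), with the apparent offset due to height parallax. The measured angle is -2.2° against the arrow's -2.3°. All pots are seated, the bystanders haven't moved, and the hand is clear, so I'm handing in.

```bash
python3 -c "
from rig import *
print(sign_off())"
```

```text
the job is handed in; nothing more can be done
None
```

I turned the carousel about 46° anticlockwise and handed the job in; the last top view put the red pot within about 1° of the yellow arrow, the other pots in place, the bystanders unmoved and the hand clear (the sign-off returned no verdict).

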